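# Hang the T-key on the carousel's empty hook

### The arm

A 6-joint arm with a two-finger parallel gripper is mounted at the origin on the work surface. World frame = base frame: x ahead of the robot, y to its left, z up, the work surface at z = 0. Lengths are in mm, angles in rad, forces in N, time in s.
With the tool pointing down it reaches from about 300 to 775 mm from the base axis. Payload 14.6 kg.
Tool frame: the origin (TCP) lies midway between the tips of the shut fingers; the grasp point (between the pads) lies 19 mm behind it (manip.tcp_to_grasp is the distance from the TCP to the grasp point, in mm); z points along the fingers, x is the direction in which the jaws open and shut, and the axes are right-handed (so a half turn about z gives the same grasp; the last joint's range is limited). The gripper opens to 94 mm and grips with 3 to 60 N. Pads are 16 mm wide; open, the fingers measure 119 mm over their backs; the gripper's body (75 mm by 177 mm) begins 78 mm behind the grasp point.
Start: joints at [-0.067, 0.3, 1.521, -0, 1.321, -0.067], TCP at [549.99, -0.002, 205.446] pointing down, gripper open.
Joint ranges: [-3.03, 3.03], [-0.79, 2.21], [0.23, 2.52], [-1.04, 4.18], [0, 3.07], [-2.55, 2.55]. Speed limits (rad/s): [2.22, 2.22, 2.57, 3.14, 3.14, 3.14].

### API

Orientations are given as [roll, pitch, yaw] about the fixed x, y, z axes, in that order (R = Rz(yaw) Ry(pitch) Rx(roll)).
In Python, from cell import manip gives the robot as it stands.
- The arm moves only by the tool arm_command, never from a script. Its argument "steps" is a list of rows, each a list of 3 entries, a list of its own where there are three numbers: the opening, from 0 (shut) to 1 (fully open), then the shift along the tool's x, y, z in cm, then the turn about the tool's z in rad. A call has 1 to 5 rows; each row shifts and turns the commanded pose from where the row before left it, along the tool's axes as they then stand; what a row does not reach is not made up. A row lasts 1/12 s, in which the tool goes at most 41.7 mm and 7.16 degrees, less where a joint would pass 70% of its speed; a pose out of reach is approached as far as the arm can. A call with a gripper value outside its range is refused whole. The fingers move at their own pace and stop on an object; "force" is the grip in N (left out, the last holds). Time passes only in rows, so rows that do not move let the fingers close. It gives the time, the measured TCP pose, the force and the opening at its end, in the units of the state.
- manip.read_state(): the state, without advancing time (a new reading comes with each control period).
- manip.camera(name): name is "scene" or "side" or "wrist"; returns (picture, depth): 400x640x3 uint8, red, green, blue; 400x640 float32, mm along the optical axis (not along the pixel's ray), 0 where there is no reading.
- manip.calibration(name): a dict with "fx", "fy", "cx", "cy" (pixels), "distortion" ([k1, k2, p1, p2, k3] as OpenCV has them; the pictures are not rectified), "R" (3x3) and "t" (3): a world point X has camera coordinates R X + t; the wrist camera has in their place "tool_from_camera" (4x4, takes a point from camera to tool coordinates, whose origin is the TCP and whose axes are the tool frame's). Camera axes: x right, y down, z forward; pixel columns grow to the right and rows downward; lengths in mm; the calibration is good to about 2 mm. A picture is of the moment at which its call begins: read the wrist's pose just before it. calibration takes no time and is no camera call.
- manip.sign_off(): hands the job in, once; it reports no verdict.
The state is a dict: "clock": time; "joints": joint angles; "qd": joint speeds; "effort": joint torques, N m; "eef_pos": TCP position; "eef_rot": TCP orientation; "wrist_force": force on the tool from outside, world axes, zero at the start; "moment": the same for the moment, N m; "finger_gap": finger opening in mm.
Only numpy, scipy, OpenCV 4.12 (cv2) and the standard library are available. Lean on these libraries where they do the work, as an engineer would, in place of code of your own. Each camera call takes 0.05 s, during which the arm holds its last target.

### The job

First turn the tool carousel smoothly until its empty hook faces the yellow pointer. Then draw the red T-key straight up out of the gearbox cover, push it gently in past that hook's spring keeper and, still holding it, lower it until its collar bears on the hook; then let go, so that it hangs behind the shut keeper. Do not knock the keys already hanging, and leave the rest of the bench alone.

Things in the scene. Friction and masses are not known exactly. Their poses are not given: they have to be found in the camera images.
- flange: Grey round flange, fixed to the bench, 110 mm across, holding the carousel's upright post. Origin on the post's axis at bench height, z up. Its -x axis is the front: a yellow pointer lies along it on the bench out to 150 mm. The post is clamped at no set height: the tops of the hooks stand somewhere between 170 and 195 mm above the bench, all level; feel for it.
- head (a joint): Turn of the carousel, rad: angle of the EMPTY hook about the post, counter-clockwise from above, from the yellow pointer. 0 and 6.283 both face the pointer; it turns from -1.5 to 7.8, with 0.22 N m of friction, and stays where left. Five arms, 72 deg apart (bars 8 mm wide, 14 mm tall, top level with the hooks' tops) run from a hub (radius 24 mm, top 6 mm above the hooks) to the hooks.
- keeper0 (a joint): Brass spring keeper that bars the empty hook's mouth from below, rad: 0 shut, to 1.5 swung inward. The hook is a level fork, 6 mm thick, its slot 11 mm wide, open outward; flared tines end 165 mm from the post's axis. The keeper bars the slot 148 mm from the axis, gives way to an inward push of about 5 to 12 N, and snaps shut behind a key shaft that stands at the slot's end, 126 mm from the axis.
- cover: Aluminium gearbox cover, fixed, 180 by 130 mm; origin under its centre. The red key stands in a round bolt well of it, 10.6 mm wide and 32 mm deep, whose mouth is 60 mm above the bench, 35 mm along its -x and 20 mm along its +y from the origin. Nothing else on it stands higher than 64 mm.
- key_grip (a point): The red T-key. This point: centre of its crossbar (90 mm along own y, 18 mm along x, 20 mm high), z up. Below hang a collar, 16 mm across, underside 32 mm below this point, then the round shaft, 9 mm across, tip 172 mm below. Four more such keys (blue, green, yellow, black) hang by their collars on the other hooks, crossbars square to the arms.
- spray_can: Spray can standing on the bench, 60 mm across, 130 mm tall; origin at the centre of its underside. A bystander.
- grease_jar: Squat orange grease jar with black lid, 70 mm across, 80 mm tall; origin at the centre of its underside. A bystander.
- gear: Steel gear wheel lying flat, 80 mm across, 26 mm high; origin at the centre of its underside. A bystander.
- bearing: Steel bearing ring lying flat, 62 mm across, 16 mm high; origin at the centre of its underside. A bystander.
- wrench: Steel spanner lying flat, 190 mm long along its own x; origin under its middle. A bystander.
Things that resemble listed ones, but are neither listed nor needed, are in the scene too. What is shaped like the flange but purple is not meant.

How it is judged (in metres and radians):
On the way, in this order (a step that is already met when the one before it is completed fails the run):
1. the empty hook faces the yellow pointer (within 0.15 rad) ((value of joint head between -0.15 and 0.15 rad or value of joint head between 6.13319 and 6.43319 rad)), for 0.2 s.
2. the red key is drawn up clear of the well in the cover (height (world z) of key_grip above 0.235 m), for 0.1 s.
3. the red key stands in the hook's slot and its collar bears on the hook while the fingers still hold it (horizontal distance between key_grip and flange between 0.114 and 0.138 m and x of key_grip in the frame of flange below -0.1 m and height (world z) of key_grip between 0.195 and 0.234 m and contact force between key_c1 and head above 0.8 N and contact force between the fingers and key above 1 N), for 0.1 s.
At the end, for the whole second after the job is handed in: The red key hangs upright (within 0.12 rad) and at rest by its collar at the end of the slot (114 to 138 mm from the post's axis), the spring keeper shut behind it (below 0.15 rad), and that hook within 0.15 rad of the pointer ((value of joint head between -0.15 and 0.15 rad or value of joint head between 6.13319 and 6.43319 rad) and angle between key_grip's own z axis and vertical below 0.12 rad and value of joint keeper0 below 0.15 rad and contact force between key_c1 and head above 0.5 N and linear speed of key below 0.02 m/s and horizontal distance between key_grip and flange between 0.114 and 0.138 m and x of key_grip in the frame of flange below -0.1 m and height (world z) of key_grip between 0.195 and 0.234 m); the robot touches nothing.
It fails at once if the red key is pressed against the carousel with more than 25 N (contact force between key and head above 25 N).
It fails at once if the fingers press on the carousel with more than 60 N (contact force between the fingers and head above 60 N).
It fails at once if one of the other hanging keys is pressed with more than 10 N by the fingers or the red key (contact force between any of the fingers, key and hung1 above 10 N or contact force between any of the fingers, key and hung2 above 10 N or contact force between any of the fingers, key and hung3 above 10 N or contact force between any of the fingers, key and hung4 above 10 N).
It fails at once if a bystander on the bench is moved more than 30 mm (distance of any of spray_can, grease_jar, gear, bearing, wrench from where it was at the start of the episode above 0.03 m).
It also fails if it takes over 64 s, if anything falls off the work surface, if the arm or the gripper's body presses on something with over 40 N, if the wrist force passes 120 N, or if a joint passes its speed limit or range.

## Working session

There is one attempt and no reset: what is moved stays moved. The work goes in short steps, Python scripts to look and compute and a tool call to move; the robot and the scene stay as the last step left them, time stands still between calls to the robot, and variables do not carry over. Pictures are saved under pics/ and viewed, and the job is handed in when it is done.

Besides the shell and the picture viewer there is one more tool, called after "Emit:" as a command line: name --argument value ..., lists and objects as JSON in quotes. arm_command: Moves the arm, as the interface text tells. Its arguments: {"type":"object","properties":{"steps":{"type":"array","items":{"type":"array"}},"force":{"type":"number"}},"required":["steps"]}

```bash
ls; mkdir -p pics; cat > h.py <<'E'
import numpy as np, cv2
from cell import manip
def shot(name,fn):
    s=manip.read_state(); p,d=manip.camera(name)
    cv2.imwrite('pics/%s.png'%fn,p[:,:,::-1]); np.savez('pics/%s.npz'%fn,p=p,d=d,pos=s['eef_pos'],rot=s['eef_rot']); return p,d,s
def rot(r):
    from scipy.spatial.transform import Rotation as R
    return R.from_euler('xyz',r).as_matrix()
def world(name,fn,u,v,z=None,depth=None):
    c=manip.calibration(name); f=np.load('pics/%s.npz'%fn)
    K=np.array([[c['fx'],0,c['cx']],[0,c['fy'],c['cy']],[0,0,1.]])
    n=cv2.undistortPoints(np.array([[[u,v]]],float),K,np.array(c['distortion'],float))[0,0]
    if name=='wrist':
        T=np.array(c['tool_from_camera']); Rw=rot(f['rot']); A=Rw@T[:3,:3]; o=Rw@T[:3,3]+f['pos']
    else:
        R=np.array(c['R']);A=R.T;o=-R.T@np.array(c['t'])
    ray=A@np.array([n[0],n[1],1])
    if z is not None: return o+ray*(z-o[2])/ray[2]
    dd=depth if depth is not None else float(f['d'][int(round(v)),int(round(u))])
    return o+ray*dd
E
python3 - <<'E'
from h import *
for n in ['scene','side','wrist']: shot(n,n+'0')
print(manip.read_state())
E
```

```text
pics
{'clock': 0.15, 'joints': array([-6.66031320e-02,  3.00310387e-01,  1.52141853e+00, -1.95398026e-05,
        1.32070847e+00, -6.66142877e-02]), 'qd': array([-0.00013975, -0.00208273, -0.00180655, -0.00082282, -0.00021879,
        0.00096945]), 'effort': array([-2.50185103e-04, -5.31960297e+01, -3.52822959e+01,  7.07691838e-02,
        2.35654798e-02, -3.66386917e-05]), 'eef_pos': array([5.49805155e+02, 3.20546382e-03, 2.05043257e+02]), 'eef_rot': array([-3.14155531e+00,  8.44122966e-04,  1.60153209e-05]), 'wrist_force': array([-0.65994453,  0.26325586,  0.65183485]), 'moment': array([-0.02810032, -0.00241268, -0.00716328]), 'finger_gap': 94.04345619689843}
```

View pics/scene0.png

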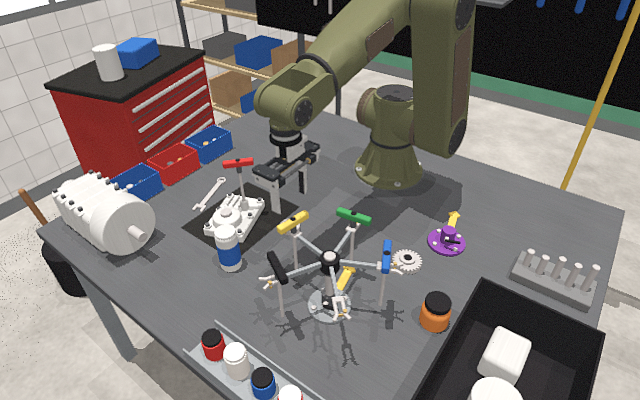

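View pics/side0.png

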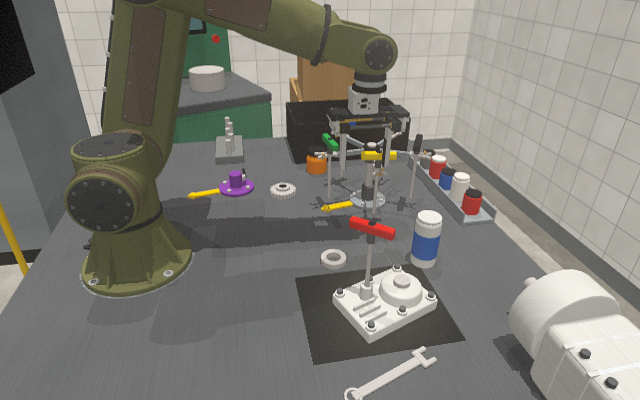

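View pics/wrist0.png

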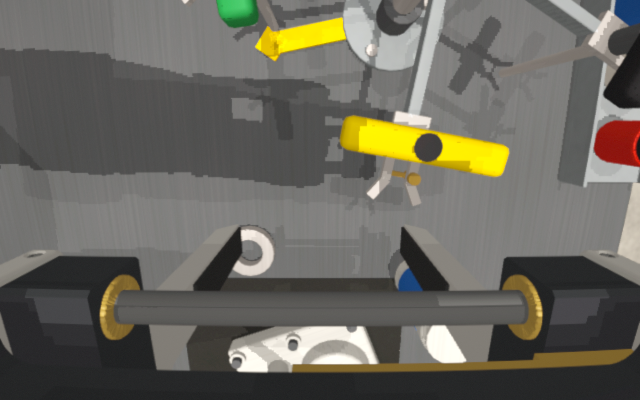

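```bash
python3 - <<'E'
import cv2
a=cv2.imread('pics/scene0.png')
cv2.imwrite('pics/s0c.png',cv2.resize(a[190:370,240:440],None,fx=4,fy=3.3,interpolation=cv2.INTER_CUBIC)[:600])
cv2.imwrite('pics/s0d.png',cv2.resize(a[140:290,170:320],None,fx=4,fy=4,interpolation=cv2.INTER_CUBIC))
b=cv2.imread('pics/side0.png')
cv2.imwrite('pics/i0c.png',cv2.resize(b[120:320,290:450],None,fx=3,fy=3,interpolation=cv2.INTER_CUBIC))
E
```

```text
(no output)
```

View pics/s0c.png

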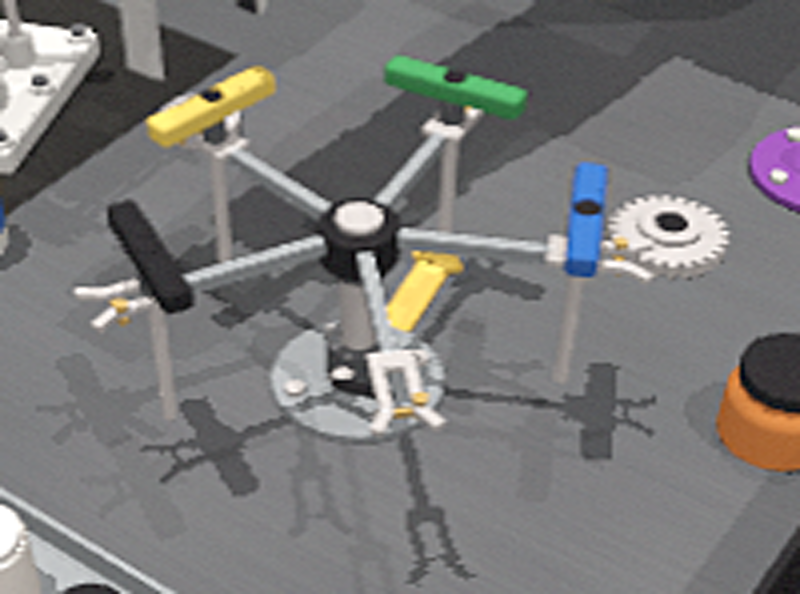

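View pics/s0d.png

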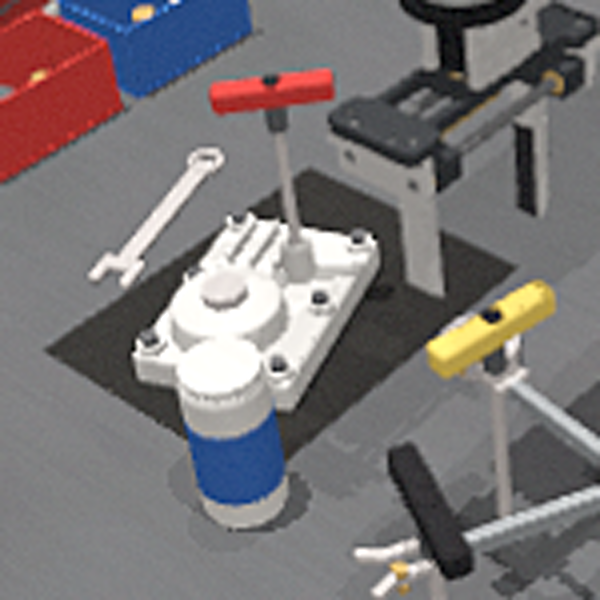

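View pics/i0c.png

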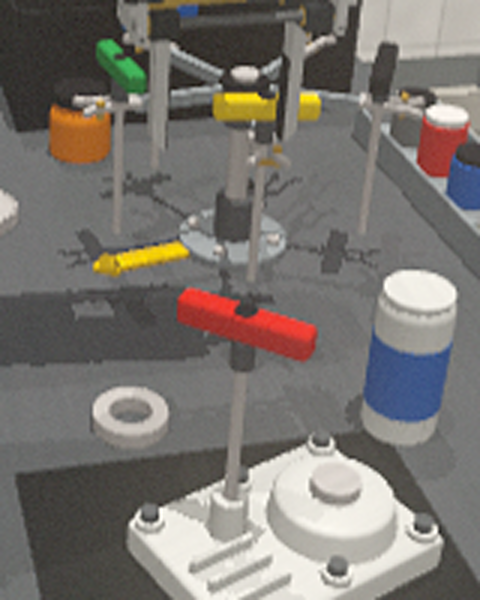

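```bash
python3 - <<'E'
from h import *
W=lambda u,v,**k: print((u,v),world('scene','scene0',u,v,**k).round(1), k)
# crop factors: u=240+x/4, v=190+y/3.3
g=lambda x,y,**k: W(240+x/4,190+y/3.3,**k)
print('hub top');g(360,213);g(360,213,z=190)
print('pointer tip');g(457,258,z=2);g(435,265,z=2);g(405,320,z=2)
print('flange L R near far');g(272,380,z=8);g(445,390,z=8);g(365,438,z=4);
print('hook');g(378,360);g(415,360);g(378,425);g(440,422);g(400,412)
print('keys');g(212,95);g(455,75);g(588,207);g(150,250)
d=lambda x,y,**k: W(170+x/4,140+y/4,**k)
print('red');d(271,80);d(215,97);d(330,85);d(297,272); print('can');d(222,352)
S=lambda x,y,**k: print((x,y),world('side','side0',290+x/3,120+y/3,**k).round(1), k)
print('side red');S(247,310);S(185,295);S(312,340);S(245,70);S(100,265,z=2);S(182,250,z=2);S(235,235,z=4)
w=lambda x,y,**k: print((x,y),world('wrist','wrist0',x,y,**k).round(1), k)
print('wrist');w(428,147);w(258,44,z=2);w(265,46,z=2);w(345,31,z=2);w(344,18,z=2);w(344,44,z=2);w(410,180)
E
```

```text
hub top
(330.0, 254.54545454545456) [626.5 181.2 186.1] {}
(330.0, 254.54545454545456) [629.6 183.3 190. ] {'z': 190}
pointer tip
(354.25, 268.1818181818182) [484.7 164.9   2. ] {'z': 2}
(348.75, 270.3030303030303) [500.1 156.8   2. ] {'z': 2}
(341.25, 286.969696969697) [560.7 172.8   2. ] {'z': 2}
flange L R near far
(308.0, 305.1515151515151) [663.  140.4   8. ] {'z': 8}
(351.25, 308.1818181818182) [606.3 233.7   8. ] {'z': 8}
(331.25, 322.72727272727275) [668.7 216.3   4. ] {'z': 4}
hook
(334.5, 299.0909090909091) [716.4 256.2 175.8] {}
(343.75, 299.0909090909091) [598.1 205.4  14.3] {}
(334.5, 318.78787878787875) [754.8 282.8 173.5] {}
(350.0, 317.8787878787879) [734.9 306.6 173.7] {}
(340.0, 314.8484848484849) [736.1 283.5 166.1] {}
keys
(293.0, 218.78787878787878) [606.6  58.7 216.7] {}
(353.75, 212.72727272727272) [504.  164.8 217.6] {}
(387.0, 252.72727272727275) [574.8 295.7 218. ] {}
(277.5, 265.75757575757575) [743.2 127.8 217.8] {}
red
(237.75, 160.0) [ 495.3 -240.2  210.9] {}
(223.75, 164.25) [ 527.2 -267.1  203.1] {}
(252.5, 161.25) [ 468.  -208.   204.2] {}
(244.25, 208.0) [ 502.  -236.5   35.1] {}
can
(225.5, 228.0) [ 666.9 -128.5  130.6] {}
side red
(247, 310) [ 492.4 -250.9  212.7] {}
(185, 295) [ 460.  -224.6  210.7] {}
(312, 340) [ 526.3 -276.5  203.5] {}
(245, 70) [628.6 180.8 186.1] {}
(100, 265) [486.  153.9   2. ] {'z': 2}
(182, 250) [572.6 167.5   2. ] {'z': 2}
(235, 235) [632.6 183.7   4. ] {'z': 4}
wrist
(428, 147) [605.8  55.7 216.7] {}
(258, 44) [480.4 153.7   2. ] {'z': 2}
(265, 46) [488.1 151.5   2. ] {'z': 2}
(345, 31) [576.6 167.    2. ] {'z': 2}
(344, 18) [575.3 180.3   2. ] {'z': 2}
(344, 44) [575.7 153.5   2. ] {'z': 2}
(410, 180) [607.8  31.9 180.1] {}
```

```bash
python3 - <<'E'
from h import *
from scipy.optimize import least_squares
P=np.array([[606.2,57.5],[504,165],[575,296],[743.2,127.8]]);k=np.array([3,2,1,4])  # placeholders
# angles ccw from empty: order from empty ccw: blue(+1), green(+2), yellow(+3), black(+4)
f=lambda p:(P-np.c_[p[0]+126*np.cos(p[2]+k*np.pi*.4),p[1]+126*np.sin(p[2]+k*np.pi*.4)]).ravel()
r=least_squares(f,[629,182,.77]);print(r.x,r.fun.round(1))
print('pointer ang',np.arctan2(154-r.x[1],482-r.x[0]), 'emptyhook', r.x[:2]+126*np.array([np.cos(r.x[2]),np.sin(r.x[2])]))
E
```

```text
[629.60009256 183.62031321   0.77518917] [-2.4 -1.9 -1.  -0.2  1.5 -0.5  1.9  2.5]
pointer ang -2.9435438109585204 emptyhook [719.60046282 271.80156607]
```

Emit:
arm_command --steps '[[0,[0,0,-3],0],[0,[0,0,-2.5],0],[0,[0,-2,0],0],[0,[0,-3,0],0],[0,[0,-3,0],0]]' --force 30

```text
clock: 0.57
eef_pos: [549.9, 80.5, 260.6]
eef_rot: [-3.142, -0.0, -0.002]
wrist_force: [-0.1, -0.7, -0.5]
finger_gap: 64.1
```

Emit:
arm_command --steps '[[0,[0,-3,0],0],[0,[0.2,-3,0],0],[0,[0.4,-3,0],0],[0,[0,-2.8,0],0],[0,[0,0,0],0]]'

```text
clock: 0.98
eef_pos: [555.4, 202.1, 259.8]
eef_rot: [-3.141, 0.001, 0.003]
wrist_force: [-0.6, 0.1, 0.6]
finger_gap: 30.7
```

Emit:
arm_command --steps '[[0,[0,0,0],0],[0,[0,0.4,0],0],[0,[0,0,0],0],[0,[0,0,0],0],[0,[0,0,0],0]]'

```text
clock: 1.4
eef_pos: [556.1, 193.1, 260.6]
eef_rot: [-3.142, -0.0, -0.001]
wrist_force: [-0.3, 0.2, 0.2]
finger_gap: 0.5
```

```bash
python3 - <<'E'
from h import *
p,d,s=shot('wrist','wrist1');print(s['eef_pos'],s['eef_rot'])
E
```

```text
[556.11761089 193.14277971 260.61288799] [-3.14155342e+00 -1.84872403e-04 -1.30134243e-03]
```

View pics/wrist1.png

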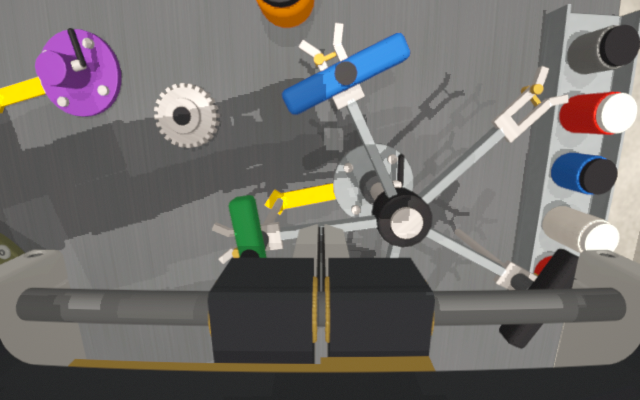

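Emit:
arm_command --steps '[[0,[0,-0.4,2],0],[0,[0,0,3],0],[0,[0,0,3],0],[0,[0,0,2],0],[0,[0,0,0],0]]'

```text
clock: 1.87
eef_pos: [554.3, 197.2, 156.2]
eef_rot: [3.14, 0.006, -0.0]
wrist_force: [-0.7, 0.9, -0.0]
finger_gap: 0.5
```

```bash
python3 - <<'E'
import numpy as np
c=np.array([629.5,183]);r=75
a0=2.95
prev=None
# finger angle path: slow approach then 0.07/row, ramps
angs=[a0]
for d in [.05,.06,.06,.07]+[.08]*28: angs.append(angs[-1]+d)
pts=c+r*np.c_[np.cos(angs),np.sin(angs)]
for i in range(1,len(angs)):
    d=(pts[i]-pts[i-1])/10; print(i,round(angs[i]-a0,2),'tool dx,dy cm',round(d[0],2),round(-d[1],2),pts[i].round(1))
E
```

```text
1 0.05 tool dx,dy cm -0.06 0.37 [555.3 193.6]
2 0.11 tool dx,dy cm -0.05 0.45 [554.7 189.1]
3 0.17 tool dx,dy cm -0.02 0.45 [554.5 184.6]
4 0.24 tool dx,dy cm 0.01 0.52 [554.6 179.4]
5 0.32 tool dx,dy cm 0.05 0.6 [555.1 173.4]
6 0.4 tool dx,dy cm 0.1 0.59 [556.1 167.5]
7 0.48 tool dx,dy cm 0.15 0.58 [557.6 161.7]
8 0.56 tool dx,dy cm 0.19 0.57 [559.5 156. ]
9 0.64 tool dx,dy cm 0.24 0.55 [561.9 150.5]
10 0.72 tool dx,dy cm 0.28 0.53 [564.7 145.2]
11 0.8 tool dx,dy cm 0.32 0.51 [568.  140.1]
12 0.88 tool dx,dy cm 0.36 0.48 [571.6 135.4]
13 0.96 tool dx,dy cm 0.4 0.45 [575.6 130.9]
14 1.04 tool dx,dy cm 0.43 0.41 [579.9 126.7]
15 1.12 tool dx,dy cm 0.47 0.38 [584.6 122.9]
16 1.2 tool dx,dy cm 0.49 0.34 [589.5 119.6]
17 1.28 tool dx,dy cm 0.52 0.3 [594.7 116.6]
18 1.36 tool dx,dy cm 0.54 0.26 [600.1 114. ]
19 1.44 tool dx,dy cm 0.56 0.21 [605.7 111.9]
20 1.52 tool dx,dy cm 0.58 0.17 [611.5 110.2]
21 1.6 tool dx,dy cm 0.59 0.12 [617.4 109. ]
22 1.68 tool dx,dy cm 0.6 0.07 [623.3 108.3]
23 1.76 tool dx,dy cm 0.6 0.03 [629.3 108. ]
24 1.84 tool dx,dy cm 0.6 -0.02 [635.3 108.2]
25 1.92 tool dx,dy cm 0.6 -0.07 [641.3 108.9]
26 2.0 tool dx,dy cm 0.59 -0.12 [647.2 110.1]
27 2.08 tool dx,dy cm 0.58 -0.16 [652.9 111.8]
28 2.16 tool dx,dy cm 0.56 -0.21 [658.5 113.9]
29 2.24 tool dx,dy cm 0.54 -0.25 [664.  116.4]
30 2.32 tool dx,dy cm 0.52 -0.3 [669.2 119.4]
31 2.4 tool dx,dy cm 0.5 -0.34 [674.1 122.7]
32 2.48 tool dx,dy cm 0.47 -0.38 [678.8 126.5]
```

Emit:
arm_command --steps '[[0,[0,0.4,0],0],[0,[0,0.4,0],0],[0,[0,0.5,0],0],[0,[0,0.5,0],0],[0,[0.05,0.6,0],0]]'

```text
clock: 2.28
eef_pos: [557.5, 174.5, 162.3]
eef_rot: [-3.139, -0.004, 0.0]
wrist_force: [3.8, 7.4, 1.0]
finger_gap: 0.3
```

Emit:
arm_command --steps '[[0,[0.1,0.6,0],0],[0,[0.15,0.6,0],0],[0,[0.2,0.55,0],0],[0,[0.25,0.55,0],0],[0,[0.28,0.53,0],0]]'

```text
clock: 2.7
eef_pos: [566.8, 146.0, 162.0]
eef_rot: [-3.139, -0.002, 0.0]
wrist_force: [-0.6, 6.8, 0.1]
finger_gap: 0.5
```

Emit:
arm_command --steps '[[0,[0.32,0.5,0],0],[0,[0.36,0.48,0],0],[0,[0.4,0.45,0],0],[0,[0.43,0.41,0],0],[0,[0.47,0.38,0],0]]'

```text
clock: 3.12
eef_pos: [586.3, 123.7, 161.8]
eef_rot: [-3.14, -0.001, 0.0]
wrist_force: [-3.4, 6.0, 0.6]
finger_gap: 0.8
```

Emit:
arm_command --steps '[[0,[0.5,0.34,0],0],[0,[0.52,0.3,0],0],[0,[0.54,0.26,0],0],[0,[0.56,0.21,0],0],[0,[0.58,0.17,0],0]]'

```text
clock: 3.53
eef_pos: [613.0, 110.7, 161.6]
eef_rot: [-3.14, 0.0, 0.0]
wrist_force: [-6.4, 4.1, 0.6]
finger_gap: 0.3
```

Emit:
arm_command --steps '[[0,[0.59,0.12,0.1],0],[0,[0.6,0.07,0.1],0],[0,[0.6,0.03,0],0],[0,[0.6,-0.02,0],0],[0,[0.6,-0.07,0],0]]'

```text
clock: 3.95
eef_pos: [642.7, 109.1, 159.5]
eef_rot: [-3.141, 0.001, -0.0]
wrist_force: [-6.0, 2.3, 0.5]
finger_gap: 0.3
```

Emit:
arm_command --steps '[[0,[0.59,-0.12,0],0],[0,[0.58,-0.16,0],0],[0,[0.5,-0.2,0],0],[0,[0.4,-0.18,0],0],[0,[0.3,-0.15,0],0]]'

```text
clock: 4.37
eef_pos: [666.7, 117.1, 159.4]
eef_rot: [3.142, 0.0, -0.0]
wrist_force: [-5.5, -0.1, 1.2]
finger_gap: 0.3
```

```bash
python3 - <<'E'
from h import *
p,d,s=shot('scene','scene2');print(s['eef_pos'],s['eef_rot'])
shot('side','side2')
a=cv2.imread('pics/scene2.png')
cv2.imwrite('pics/s2c.png',cv2.resize(a[170:340,240:440],None,fx=4,fy=3.5,interpolation=cv2.INTER_CUBIC)[:600])
E
```

```text
[666.72841738 117.0973066  159.35090262] [ 3.14155346e+00  1.72427667e-04 -1.84790057e-04]
```

View pics/s2c.png

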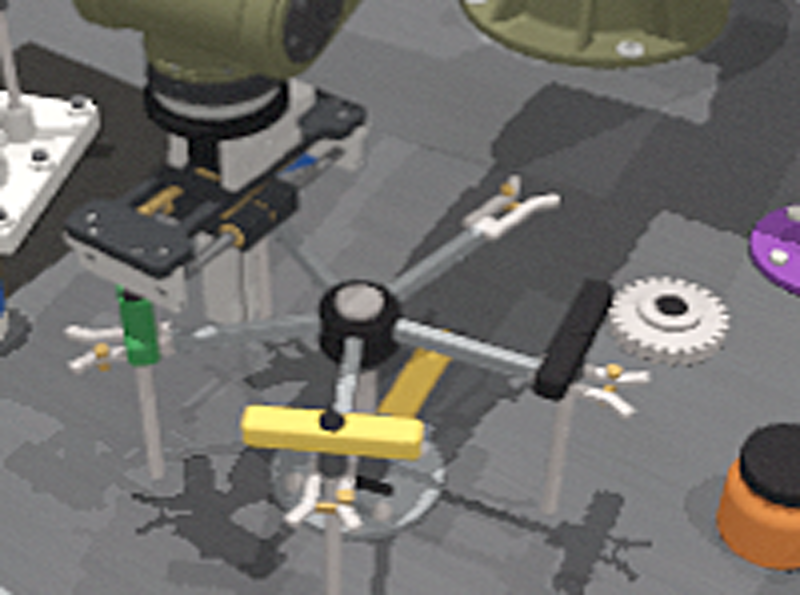

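View pics/side2.png

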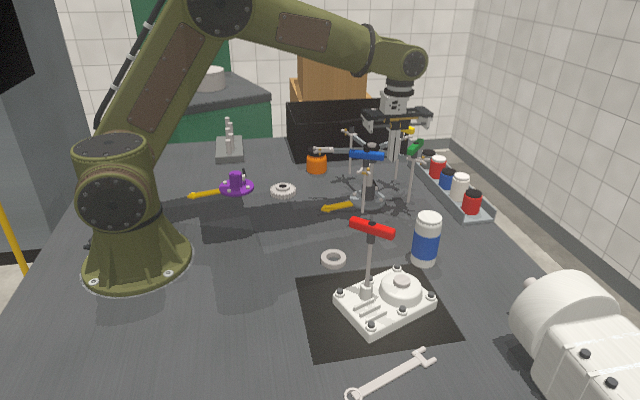

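```bash
python3 - <<'E'
from h import *
c=np.array([629.5,183])
def g(x,y,**k):
    w=world('scene','scene2',240+x/4,170+y/3.5,**k); d=w[:2]-c; print((x,y),w.round(1),'r',np.hypot(*d).round(1),'ang',np.arctan2(d[1],d[0]).round(3))
print('hook z175');g(487,227,z=175);g(510,211,z=175);g(555,201,z=175);g(513,183,z=175);g(470,218,z=175);g(498,234,z=175)
print('depth');g(487,227);g(470,218);g(498,234);g(440,262)
print('yellow');g(332,418);g(332,425,z=217);print('black');g(577,335);print('hub');g(360,302);g(360,302,z=186)
E
```

```text
hook z175
(487, 227) [519.1 199.6 175. ] r 111.6 ang 2.992
(510, 211) [497.1 202.5 175. ] r 133.8 ang 2.996
(555, 201) [472.  219.6 175. ] r 161.7 ang 2.913
(513, 183) [470.8 188.7 175. ] r 158.8 ang 3.105
(470, 218) [517.5 186.4 175. ] r 112.1 ang 3.111
(498, 234) [521.2 208.7 175. ] r 111.3 ang 2.909
depth
(487, 227) [519.5 199.8 175.4] r 111.3 ang 2.99
(470, 218) [516.3 185.8 173.7] r 113.2 ang 3.117
(498, 234) [517.7 206.8 171.2] r 114.3 ang 2.932
(440, 262) [561.1 193.2 171.1] r 69.2 ang 2.994
yellow
(332, 418) [736.2 241.3 215.7] r 121.6 ang 0.5
(332, 425) [741.1 244.9 217. ] r 127.6 ang 0.506
black
(577, 335) [610.1 309.  216.7] r 127.5 ang 1.723
hub
(360, 302) [629.6 183.4 184.4] r 0.4 ang 1.279
(360, 302) [630.9 184.3 186. ] r 1.9 ang 0.753
```

Emit:
arm_command --steps '[[0,[0.4,-0.25,0],0],[0,[0.45,-0.35,0],0],[0,[0.45,-0.4,0],0],[0,[0.3,-0.3,0],0],[0,[0.15,-0.15,0],0]]'

```text
clock: 4.88
eef_pos: [684.4, 132.0, 158.7]
eef_rot: [3.141, -0.0, 0.0]
wrist_force: [-4.1, -2.2, 0.2]
finger_gap: 0.7
```

```bash
python3 - <<'E'
from h import *
p,d,s=shot('scene','scene3');print(s['eef_pos'],s['eef_rot'])
a=cv2.imread('pics/scene3.png')
cv2.imwrite('pics/s3c.png',cv2.resize(a[170:340,240:440],None,fx=4,fy=3.5,interpolation=cv2.INTER_CUBIC)[:600])
E
```

```text
[684.39014734 132.04488    158.70553357] [ 3.14144282e+00 -2.39430796e-04  3.53493918e-05]
```

View pics/s3c.png

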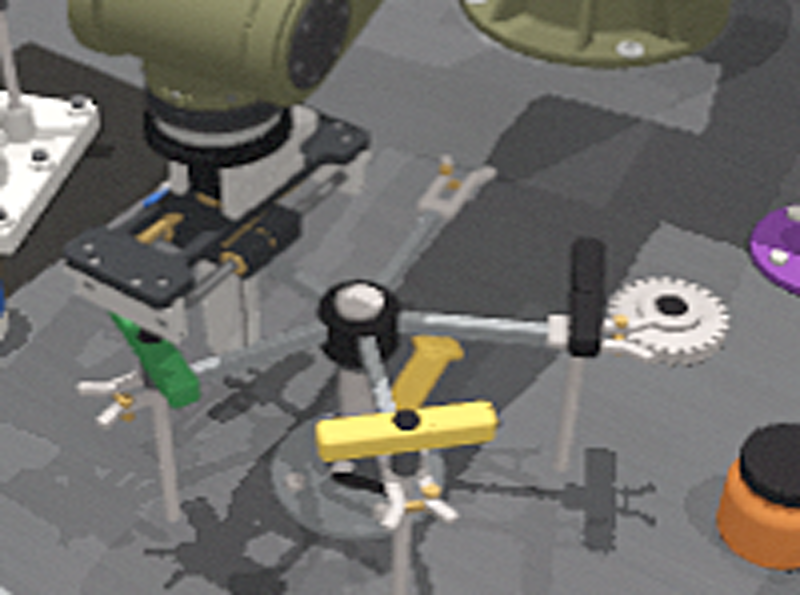

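```bash
python3 - <<'E'
from h import *
c=np.array([629.5,183.3])
def g(x,y,**k):
    w=world('scene','scene3',240+x/4,170+y/3.5,**k); d=w[:2]-c; print((x,y),w.round(1),'r',np.hypot(*d).round(1),'ang',(np.arctan2(d[1],d[0])%6.2832).round(3))
print('hook z175');g(440,212,z=175);g(493,172,z=175);g(443,160,z=175);
g(410,260,z=175);print('yellow');g(406,418,z=217);print('black');g(590,290,z=217);print('green');g(160,352,z=217)
E
```

```text
hook z175
(440, 212) [523.  168.3 175. ] r 107.5 ang 3.282
(493, 172) [468.  172.3 175. ] r 161.9 ang 3.21
(443, 160) [475.3 139.5 175. ] r 160.3 ang 3.419
(410, 260) [573.2 179.8 175. ] r 56.4 ang 3.203
yellow
(406, 418) [715.4 271.7 217. ] r 123.2 ang 0.8
black
(590, 290) [573.6 296.4 217. ] r 126.1 ang 2.03
green
(160, 352) [749.8 140.3 217. ] r 127.8 ang 5.94
```

Emit:
arm_command --steps '[[0,[-0.4,0.4,0],0],[0,[-0.5,0.4,0],0],[0,[0,0,-2.5],0],[0,[0,0,-4],0],[0,[0,0,-4],0]]'

```text
clock: 5.35
eef_pos: [674.3, 123.3, 264.3]
eef_rot: [3.141, 0.002, -0.0]
wrist_force: [0.5, -0.6, 1.0]
finger_gap: 0.7
```

```bash
python3 - <<'E'
from h import *
p,d,s=shot('scene','scene4');print(s['eef_pos'],s['eef_rot'])
shot('side','side4')
a=cv2.imread('pics/scene4.png')
cv2.imwrite('pics/s4c.png',cv2.resize(a[170:340,240:440],None,fx=4,fy=3.5,interpolation=cv2.INTER_CUBIC)[:600])
a=cv2.imread('pics/side4.png')
cv2.imwrite('pics/i4c.png',cv2.resize(a[120:320,290:450],None,fx=3,fy=3,interpolation=cv2.INTER_CUBIC)[:600])
E
```

```text
[674.28156961 123.32860238 264.27657789] [ 3.14146601e+00  1.59389595e-03 -4.14888927e-04]
```

View pics/i4c.png

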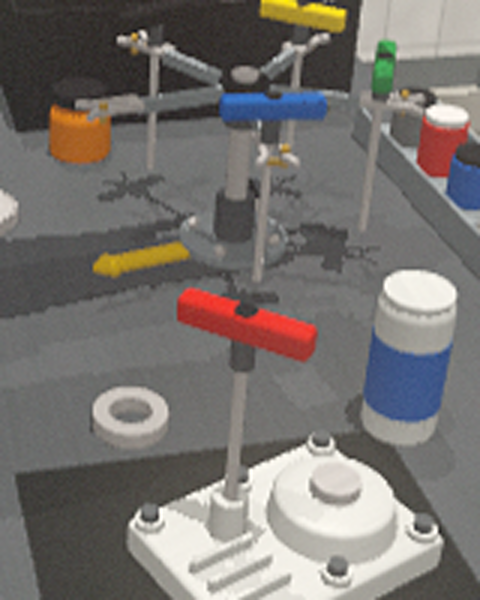

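View pics/s4c.png

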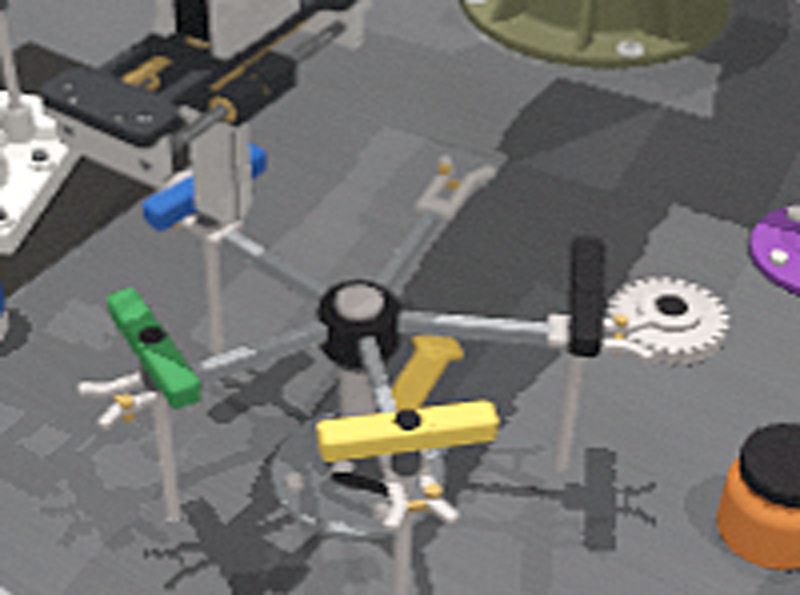

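Emit:
arm_command --steps '[[0,[-0.5,2,0],0],[0,[-1.1,3.7,0],0],[0,[-1.1,3.7,0],0],[0,[-1.1,3.7,0],0],[0,[-1.1,3.7,0],0]]'

```text
clock: 5.87
eef_pos: [624.9, -45.8, 263.3]
eef_rot: [3.142, -0.001, 0.0]
wrist_force: [1.5, -0.4, 0.1]
finger_gap: 0.5
```

Emit:
arm_command --steps '[[0.4,[-1.1,3.7,0],0],[0.4,[-1.1,3.7,0],0],[0.4,[-1.1,3.7,0],0],[0.4,[-1.1,3.7,0],0],[0.4,[-1.1,3.7,0],0]]'

```text
clock: 6.28
eef_pos: [569.8, -230.9, 263.5]
eef_rot: [3.141, -0.001, -0.0]
wrist_force: [1.0, -0.4, 0.0]
finger_gap: 30.4
```

Emit:
arm_command --steps '[[0.4,[-0.5,3.7,0],-0.1],[0.4,[0,2,0],-0.12],[0.4,[0,0,0],-0.12],[0.4,[0,0,0],-0.12],[0.4,[0,0,0],-0.12]]'

```text
clock: 6.7
eef_pos: [567.4, -286.6, 263.0]
eef_rot: [3.141, -0.0, 0.585]
wrist_force: [0.1, -0.5, 0.8]
finger_gap: 38.0
```

Emit:
arm_command --steps '[[0.4,[0,0,0],-0.12],[0.4,[0,0,0],-0.12],[0.4,[0,0,0],-0.1],[0.4,[0,0,0],0],[0.4,[0,0,0],0]]'

```text
clock: 7.12
eef_pos: [567.8, -286.0, 263.4]
eef_rot: [3.141, -0.0, 0.916]
wrist_force: [-0.7, 0.7, 0.8]
finger_gap: 37.9
```

```bash
python3 - <<'E'
from h import *
p,d,s=shot('wrist','wrist5');print(s['eef_pos'],s['eef_rot'],s['joints'],s['finger_gap'])
E
```

```text
[ 567.77744657 -286.01839163  263.37243454] [ 3.14130019e+00 -7.78919593e-05  9.16490452e-01] [-5.24262244e-01  4.64884731e-01  1.16301587e+00  3.93735438e-05
  1.51339196e+00 -1.44075494e+00] 37.88051520550937
```

View pics/wrist5.png

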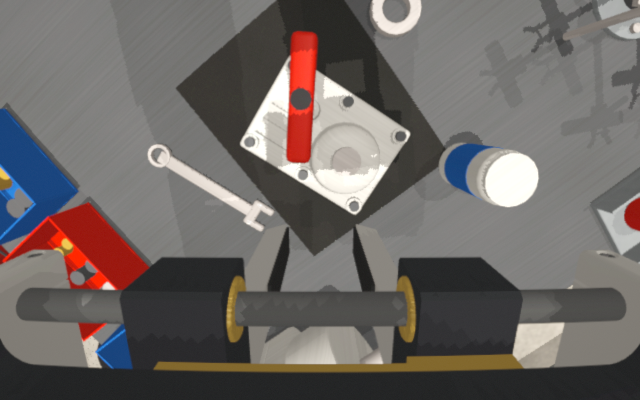

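```bash
python3 - <<'E'
from h import *
w=lambda x,y,**k: (lambda a:(print((x,y),a.round(1),k),a)[1])(world('wrist','wrist5',x,y,**k))
c=w(300,98);c2=w(300,98,z=210);
a=w(305,36);b=w(299,158); a=w(305,33,z=206);b=w(299,162,z=206)
print('bar ang',np.arctan2(*(a-b)[1::-1]), 'mid',(a+b)/2, np.linalg.norm(a-b))
f=np.load('pics/wrist5.npz')
R=rot(f['rot']); t=c2-f['pos']; print('tool-frame offset to c2',(R.T@t).round(1))
m=(a+b)/2; print('mid',(R.T@(m-f['pos'])).round(1))
E
```

```text
(300, 98) [ 493.  -245.8  211.5] {}
(300, 98) [ 492.9 -245.8  210. ] {'z': 210}
(305, 36) [ 463.2 -218.2  209.6] {}
(299, 158) [ 525.2 -272.2  209.5] {}
(305, 33) [ 460.9 -216.6  206. ] {'z': 206}
(299, 162) [ 527.6 -274.4  206. ] {'z': 206}
bar ang 2.428321582983508 mid [ 494.23728192 -245.52879264  206.        ] 88.2854051673487
tool-frame offset to c2 [-13.7 -83.9  53.3]
mid [-12.6 -83.   57.3]
```

Emit:
arm_command --steps '[[0.4,[-0.4,-2,0],0],[0.4,[-0.3,-2.5,0],0],[0.4,[-0.3,-2.5,0],0],[0.4,[-0.3,-1.3,0],0],[0.4,[0,0,0],0.058]]'

```text
clock: 7.58
eef_pos: [492.6, -245.1, 264.2]
eef_rot: [3.141, -0.0, 0.86]
wrist_force: [0.4, -0.6, 0.7]
finger_gap: 37.6
```

Emit:
arm_command --steps '[[0.4,[0,0,2],0],[0.4,[0,0,2.5],0],[0.4,[0,0,2],0],[0.4,[0,0,1.4],0],[0.4,[0,0,0],0]]'

```text
clock: 8.0
eef_pos: [493.1, -245.4, 181.6]
eef_rot: [-3.137, 0.001, 0.859]
wrist_force: [-0.2, -0.0, 0.7]
finger_gap: 37.7
```

```bash
python3 - <<'E'
from h import *
shot('side','side6');p,d,s=shot('wrist','wrist6');print(s['eef_pos'],s['eef_rot'])
a=cv2.imread('pics/side6.png')
cv2.imwrite('pics/i6c.png',cv2.resize(a[120:320,290:490],None,fx=3,fy=3,interpolation=cv2.INTER_CUBIC)[:600])
E
```

```text
[ 493.71654069 -245.70502937  183.53730377] [-3.13948511e+00  3.66994761e-04  8.59695880e-01]
```

View pics/i6c.png

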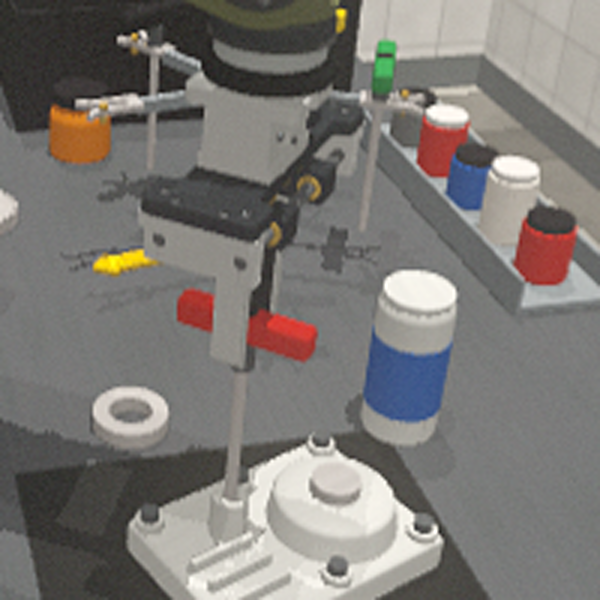

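View pics/wrist6.png

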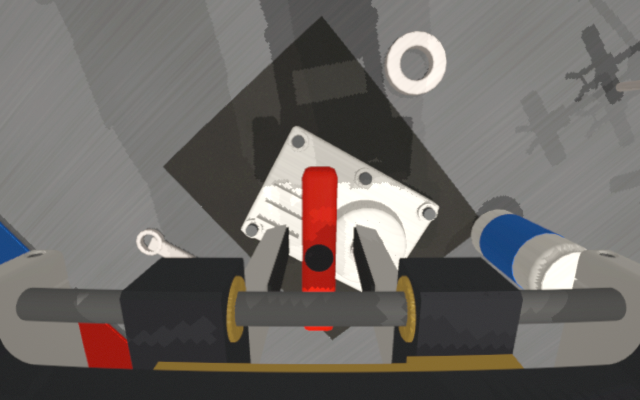

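Fingers straddle the red bar, which sits centred at about column 319 between the pads. Close the grip.

Emit:
arm_command --steps '[[0,[0,0,0],0],[0,[0,0,0],0],[0,[0,0,0],0],[0,[0,0,0],0],[0,[0,0,0],0]]' --force 55

```text
clock: 8.52
eef_pos: [494.5, -246.2, 185.2]
eef_rot: [3.14, 0.0, 0.862]
wrist_force: [-0.9, -0.1, 4.0]
finger_gap: 17.9
```

Emit:
arm_command --steps '[[0,[0,0,-0.5],0],[0,[0,0,-0.8],0],[0,[0,0,-1],0],[0,[0,0,-1],0],[0,[0,0,-1],0]]'

```text
clock: 8.93
eef_pos: [494.3, -246.0, 228.9]
eef_rot: [3.141, -0.0, 0.862]
wrist_force: [0.7, 1.6, -0.9]
finger_gap: 17.3
```

Emit:
arm_command --steps '[[0,[0,0,-1.2],0],[0,[0,0,-1.2],0],[0,[0,0,-1.2],0],[0,[0,0,-0.8],0],[0,[0,0,0],0]]'

```text
clock: 9.35
eef_pos: [494.7, -246.2, 273.7]
eef_rot: [3.139, -0.001, 0.862]
wrist_force: [-0.5, -0.3, -1.9]
finger_gap: 17.5
```

```bash
python3 - <<'E'
from h import *
shot('side','side7');p,d,s=shot('scene','scene7');print(s['eef_pos'],s['eef_rot'],s['wrist_force'])
a=cv2.imread('pics/side7.png')
cv2.imwrite('pics/i7c.png',cv2.resize(a[100:300,290:490],None,fx=3,fy=3,interpolation=cv2.INTER_CUBIC)[:600])
a=cv2.imread('pics/scene7.png')
cv2.imwrite('pics/s7c.png',cv2.resize(a[90:240,170:320],None,fx=4,fy=4,interpolation=cv2.INTER_CUBIC)[:600])
E
```

```text
[ 494.47947197 -246.06761937  272.33827267] [ 3.14007626e+00 -3.18911111e-04  8.61973151e-01] [ 1.04000591  0.15523392 -2.26234097]
```

View pics/i7c.png

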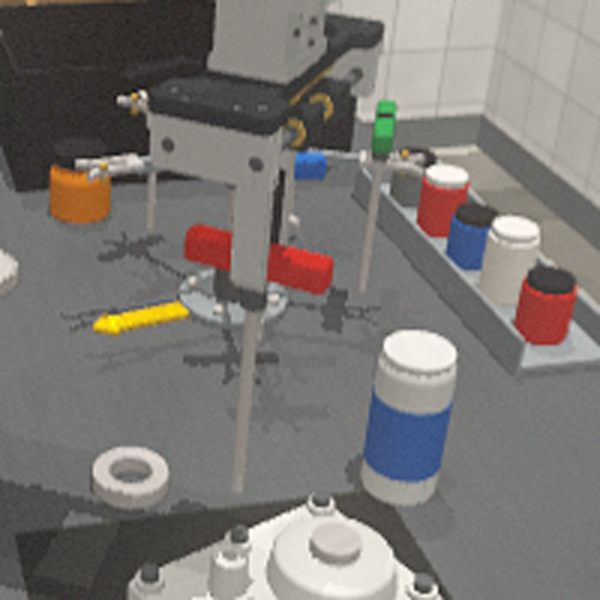

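View pics/s7c.png

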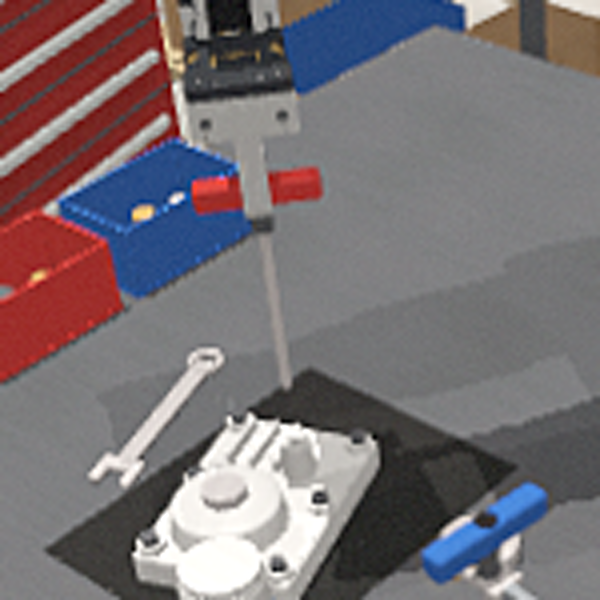

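Emit:
arm_command --steps '[[0,[0,0,0],0.1],[0,[0,0,0],0.12],[0,[0,0,0],0.12],[0,[0,0,0],0.12],[0,[0,0,0],0.12]]'

```text
clock: 9.87
eef_pos: [494.0, -245.8, 270.5]
eef_rot: [-3.14, 0.001, 0.276]
wrist_force: [0.4, 0.5, -1.8]
finger_gap: 17.6
```

Emit:
arm_command --steps '[[0,[0,0,0],0.08],[0,[0,0,0],0.04],[0,[0,-1,0],0],[0,[0,-2,0],0],[0,[0,-3,0],0]]'

```text
clock: 10.28
eef_pos: [484.1, -186.6, 270.4]
eef_rot: [-3.141, 0.001, 0.162]
wrist_force: [0.9, 0.2, -1.8]
finger_gap: 17.5
```

Emit:
arm_command --steps '[[0,[0,-3.5,0],0],[0,[0,-3.5,0],0],[0,[0,-3.5,0],0],[0,[0,-3.5,0],0],[0,[0,-3.5,0],0]]'

```text
clock: 10.7
eef_pos: [455.2, -12.0, 271.0]
eef_rot: [-3.141, 0.001, 0.164]
wrist_force: [0.1, -0.1, -2.1]
finger_gap: 17.2
```

Emit:
arm_command --steps '[[0,[0,-3.5,0],0],[0,[0,-3.5,0],0],[0,[0,-3,0],0],[0,[0,-2,0],0],[0,[0,-1,0],0]]'

```text
clock: 11.12
eef_pos: [434.2, 116.6, 271.1]
eef_rot: [-3.141, 0.001, 0.166]
wrist_force: [-0.3, 0.2, -1.1]
finger_gap: 17.8
```

Emit:
arm_command --steps '[[0,[-0.2,-2.4,0],0],[0,[0,-1.2,0],0],[0,[0,0,0],0]]'

```text
clock: 11.37
eef_pos: [427.0, 150.8, 271.1]
eef_rot: [-3.141, 0.001, 0.165]
wrist_force: [-0.1, 0.9, -1.6]
finger_gap: 17.7
```

```bash
python3 - <<'E'
from h import *
p,d,s=shot('wrist','wrist8');print(s['eef_pos'],s['eef_rot'],s['wrist_force'],s['clock'])
E
```

```text
[426.98058438 150.76573691 271.09710884] [-3.14141466e+00  5.91557038e-04  1.64930261e-01] [-0.11640395  0.89437723 -1.58348892] 11.3667
```

View pics/wrist8.png

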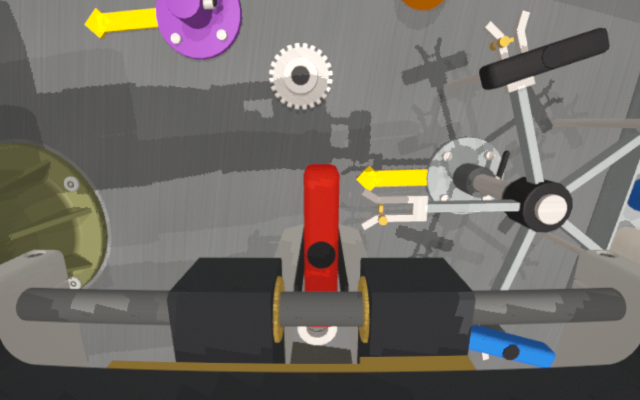

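```bash
python3 - <<'E'
import cv2
a=cv2.imread('pics/wrist8.png')
cv2.imwrite('pics/w8c.png',cv2.resize(a[130:260,340:600],None,fx=3,fy=3,interpolation=cv2.INTER_CUBIC))
E
```

```text
(no output)
```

View pics/w8c.png

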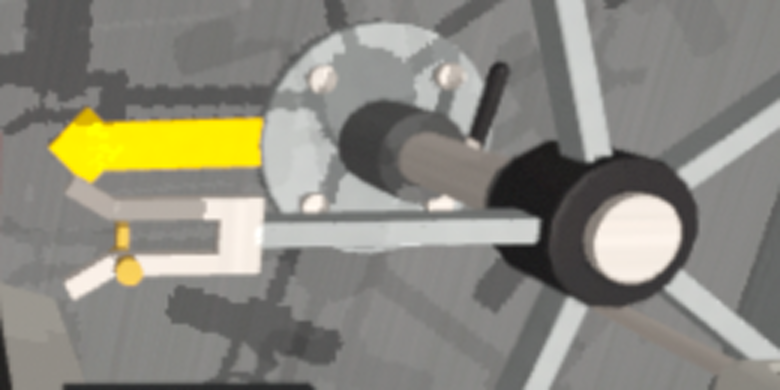

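```bash
python3 - <<'E'
from h import *
f=np.load('pics/wrist8.npz');R=rot(f['rot'])
def g(n,x,y,**k):
    w=world('wrist','wrist8',340+x/3,130+y/3,**k); print(n,w.round(1),'tool',(R.T@(w-f['pos'])).round(1)); return w
h=g('hubcap',635,238);g('hubcap',635,238,z=187)
g('hub black',560,270);g('hookbase',240,235)
b1=g('bar l',270,232,z=175);b2=g('bar r',530,230,z=175)
t1=g('tine1',75,190,z=175);t2=g('tine2',70,290,z=175)
i1=g('slot up edge',200,219,z=175);i2=g('slot lo edge',200,254,z=175);e=g('slot end',219,237,z=175)
p=g('ptr tip',50,148,z=2);q1=g('ptr base',260,118,z=2);q2=g('ptrbase2',262,167,z=2)
c=g('flange',375,135,z=5)
q=(q1+q2)/2;print('ptr ang',np.arctan2(*(p-q)[1::-1])%6.2832)
print('bar ang',np.arctan2(*(b1-b2)[1::-1])%6.2832,'bar/tine mid',np.arctan2(*((t1+t2)/2-b2)[1::-1])%6.2832)
for z in [h]: 
  for n,t in [('tines',(t1+t2)/2),('e',e),('p',p)]: d=t-h;print(n,np.hypot(*d[:2]),np.arctan2(d[1],d[0])%6.2832)
E
```

```text
hubcap [627.1 179.9 186. ] tool [202.2   4.1  84.9]
hubcap [626.3 180.1 187. ] tool [201.5   3.8  84. ]
hub black [611.5 165.9 180.7] tool [184.6  15.4  90.3]
hookbase [515.7 159.3 174.7] tool [89.   6.2 96.4]
bar l [524.2 161.7 175. ] tool [97.8  5.2 96. ]
bar r [602.3 175.3 175. ] tool [177.1   4.6  96. ]
tine1 [464.5 164.6 175. ] tool [39.4 -7.5 96.1]
tine2 [469.1 134.3 175. ] tool [38.9 23.2 96.1]
slot up edge [502.7 162.2 175. ] tool [76.6  1.2 96.1]
slot lo edge [505.1 151.7 175. ] tool [77.3 11.9 96. ]
slot end [509.5 157.7 175. ] tool [82.6  6.7 96. ]
ptr tip [479.1 149.4   2. ] tool [ 51.4   9.9 269.1]
ptr base [573.8 179.9   2. ] tool [149.8  -4.6 269. ]
ptrbase2 [580.4 157.2   2. ] tool [152.5  18.8 269. ]
flange [628.7 181.5   5. ] tool [204.2   2.8 266. ]
ptr ang 3.3345870184439335
bar ang 3.314198100456453 bar/tine mid 3.3302596219644665
tines 163.15171706053613 3.32941554469895
e 119.64399433044076 3.328292777917136
p 151.10739073975788 3.3450015791435765
```

```bash
python3 - <<'E'
from h import *
f=np.load('pics/wrist8.npz');R=rot(f['rot'])
for uv in [(321,255)]:
  for kw in [dict(z=297),dict(z=299),dict()]:
    w=world('wrist','wrist8',*uv,**kw); print(w.round(1),'tool',(R.T@(w-f['pos'])).round(1))
# bar far end edges
for uv in [(306,175),(336,175),(321,166)]:
    w=world('wrist','wrist8',*uv,z=296); print(uv,w.round(1),'tool',(R.T@(w-f['pos'])).round(1))
shot('side','side8');shot('scene','scene8')
a=cv2.imread('pics/side8.png')
cv2.imwrite('pics/i8c.png',cv2.resize(a[80:280,240:440],None,fx=3,fy=3,interpolation=cv2.INTER_CUBIC)[:600])
a=cv2.imread('pics/scene8.png')
cv2.imwrite('pics/s8c.png',cv2.resize(a[150:300,270:470],None,fx=4,fy=4,interpolation=cv2.INTER_CUBIC)[:600])
E
```

```text
[427.5 152.6 297. ] tool [  0.8  -1.8 -25.9]
[427.3 153.5 299. ] tool [  0.8  -2.6 -27.9]
[427.5 152.6 297. ] tool [  0.8  -1.7 -25.9]
(306, 175) [413.5 192.  296. ] tool [ -6.5 -42.9 -24.9]
(336, 175) [427.8 194.4 296. ] tool [  8.  -42.9 -24.9]
(321, 166) [419.9 197.5 296. ] tool [  0.7 -47.2 -24.9]
```

View pics/i8c.png

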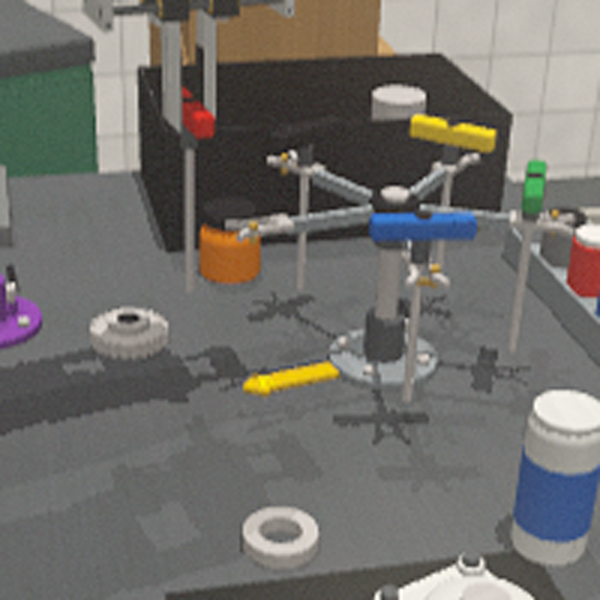

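View pics/s8c.png

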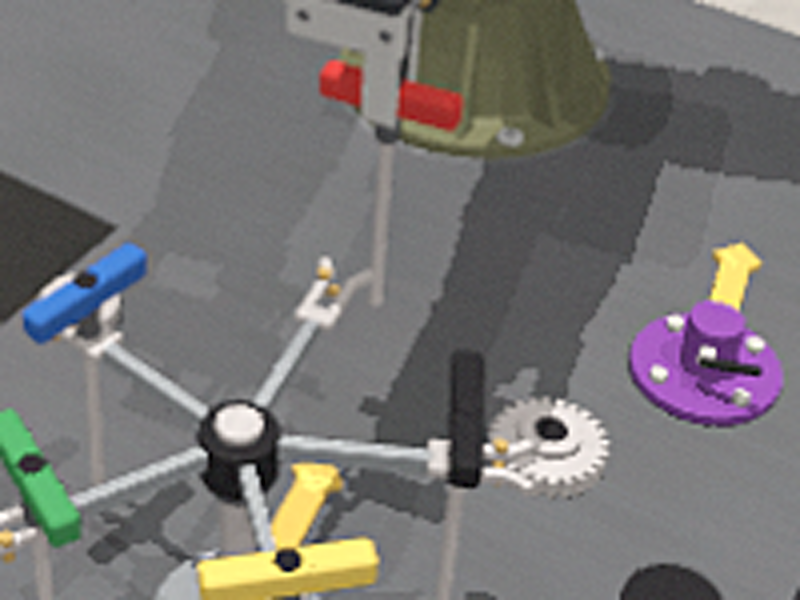

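Emit:
arm_command --steps '[[0,[0,0.5,1],-0.024],[0,[0,0.55,2],0],[0,[0,0,2],0],[0,[0,0,1.7],0],[0,[0,0,0],0]]'

```text
clock: 11.93
eef_pos: [428.4, 137.8, 201.5]
eef_rot: [3.141, 0.005, 0.185]
wrist_force: [-0.9, -0.5, -1.9]
finger_gap: 17.9
```

Emit:
arm_command --steps '[[0,[0.6,0,0],0],[0,[0.6,0,0],0],[0,[0.6,0,0],0],[0,[0.5,0,0],0],[0,[0,0,0],0]]'

```text
clock: 12.35
eef_pos: [453.2, 143.5, 204.9]
eef_rot: [-3.142, -0.001, 0.186]
wrist_force: [-1.2, 1.1, -0.8]
finger_gap: 17.5
```

```bash
python3 - <<'E'
from h import *
p,d,s=shot('wrist','wrist9');print(s['eef_pos'],s['eef_rot'],s['wrist_force'],s['clock'])
a=cv2.imread('pics/wrist9.png')
cv2.imwrite('pics/w9c.png',cv2.resize(a[130:330,280:480],None,fx=3,fy=3,interpolation=cv2.INTER_CUBIC))
shot('scene','scene9')
a=cv2.imread('pics/scene9.png')
cv2.imwrite('pics/s9c.png',cv2.resize(a[170:270,310:430],None,fx=6,fy=6,interpolation=cv2.INTER_CUBIC)[:600])
E
```

```text
[453.16176242 143.51332486 204.86885331] [-3.14158728e+00 -8.61273343e-04  1.85927927e-01] [-1.1765229   1.08376377 -0.7707883 ] 12.35
```

View pics/w9c.png

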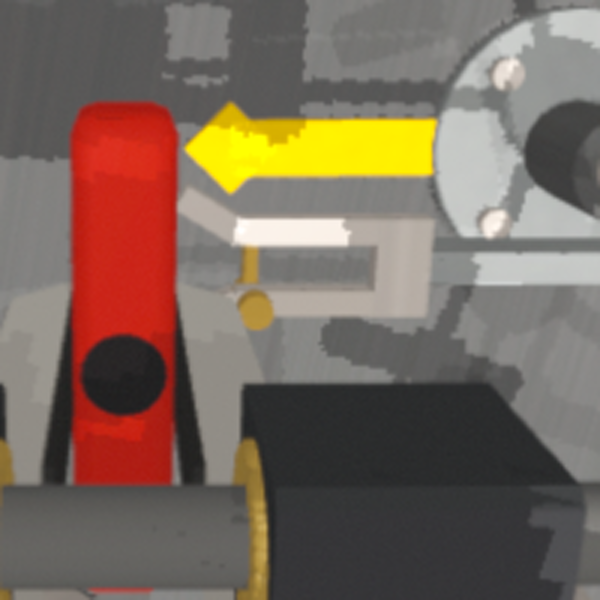

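View pics/s9c.png

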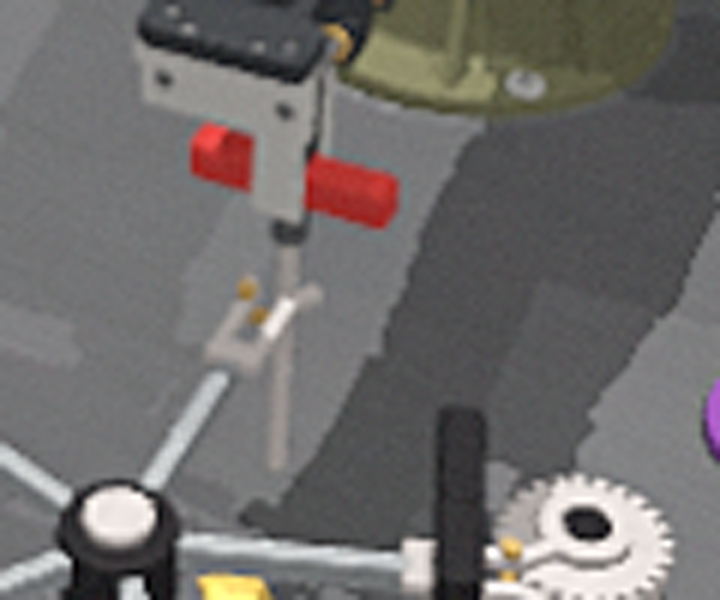

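```bash
python3 - <<'E'
from h import *
f=np.load('pics/wrist9.npz');R=rot(f['rot'])
def g(n,x,y,**k):
    w=world('wrist','wrist9',280+x/3,130+y/3,**k); print(n,w.round(1),'tool',(R.T@(w-f['pos'])).round(1)); return w
g('cap',123,374,z=231.5);g('cap',123,374)
g('slot up',330,246,z=175);g('slot lo',330,291,z=175);g('slot end',374,268,z=175);g('up near',255,246,z=175);g('lo near',280,291,z=175)
g('barup',470,252,z=175);g('barlo',470,284,z=175);g('tip1',182,198,z=175)
E
```

```text
cap [453.5 145.9 231.5] tool [  0.8  -2.2 -26.6]
cap [453.5 145.7 231.2] tool [  0.8  -2.1 -26.3]
slot up [498.1 161.1 175. ] tool [47.4 -9.  29.9]
slot lo [500.6 150.8 175. ] tool [48.   1.7 29.9]
slot end [509.2 157.9 175. ] tool [57.7 -3.8 29.9]
up near [481.5 158.  175. ] tool [30.5 -9.  29.9]
lo near [489.4 148.7 175. ] tool [36.5  1.6 29.9]
barup [529.8 165.6 175. ] tool [79.4 -7.6 29.9]
barlo [531.9 158.3 175. ] tool [80.1  0.  29.9]
tip1 [463.1 165.8 175. ] tool [ 13.9 -20.   29.9]
```

Emit:
arm_command --steps '[[0,[0.3,-0.1,0],0],[0,[0.4,-0.05,0],0],[0,[0.4,0,0],0],[0,[0.4,0,0],0],[0,[0.3,0,0],0]]'

```text
clock: 12.87
eef_pos: [469.9, 148.3, 204.4]
eef_rot: [3.142, 0.0, 0.186]
wrist_force: [1.1, 0.7, -1.6]
finger_gap: 17.9
```

Emit:
arm_command --steps '[[0,[0.2,0,0],0],[0,[0.2,0,0],0],[0,[0.2,0,0],0],[0,[0.2,0,0],0]]'

```text
clock: 13.2
eef_pos: [477.3, 149.7, 204.4]
eef_rot: [-3.142, 0.001, 0.186]
wrist_force: [-5.0, -0.7, -0.5]
finger_gap: 17.8
```

Emit:
arm_command --steps '[[0,[0.2,0,0],0],[0,[0.2,0,0],0],[0,[0.2,0,0],0]]'

```text
clock: 13.45
eef_pos: [482.0, 150.6, 204.0]
eef_rot: [3.142, 0.004, 0.186]
wrist_force: [-11.6, -2.1, -0.2]
finger_gap: 17.6
```

Emit:
arm_command --steps '[[0,[0.2,0,0],0],[0,[0.2,0,0],0],[0,[0.2,0,0],0]]'

```text
clock: 13.7
eef_pos: [487.8, 151.8, 203.7]
eef_rot: [-3.141, 0.005, 0.186]
wrist_force: [-9.5, -0.6, -0.6]
finger_gap: 17.8
```

Emit:
arm_command --steps '[[0,[0.2,0,0],0],[0,[0.2,0,0],0],[0,[0.2,0,0],0]]'

```text
clock: 13.95
eef_pos: [493.9, 153.0, 203.8]
eef_rot: [-3.141, 0.004, 0.186]
wrist_force: [-6.6, 0.2, -2.2]
finger_gap: 17.5
```

Emit:
arm_command --steps '[[0,[0.2,0,0],0],[0,[0.2,0,0],0],[0,[0,0,0],0]]'

```text
clock: 14.2
eef_pos: [499.0, 153.9, 204.2]
eef_rot: [-3.141, 0.001, 0.186]
wrist_force: [-0.4, 1.3, -4.2]
finger_gap: 17.6
```

```bash
python3 - <<'E'
from h import *
p,d,s=shot('wrist','wrist10');print(s['eef_pos'],s['eef_rot'],s['wrist_force'],s['clock'])
a=cv2.imread('pics/wrist10.png')
cv2.imwrite('pics/w10c.png',cv2.resize(a[130:330,280:480],None,fx=3,fy=3,interpolation=cv2.INTER_CUBIC))
shot('scene','scene10')
a=cv2.imread('pics/scene10.png')
cv2.imwrite('pics/s10c.png',cv2.resize(a[170:270,310:430],None,fx=6,fy=6,interpolation=cv2.INTER_CUBIC)[:600])
E
```

```text
[498.977858   153.94921057 204.15228876] [-3.14119966e+00  5.74461439e-04  1.86085427e-01] [-0.43000794  1.28603976 -4.19528149] 14.2
```

View pics/w10c.png

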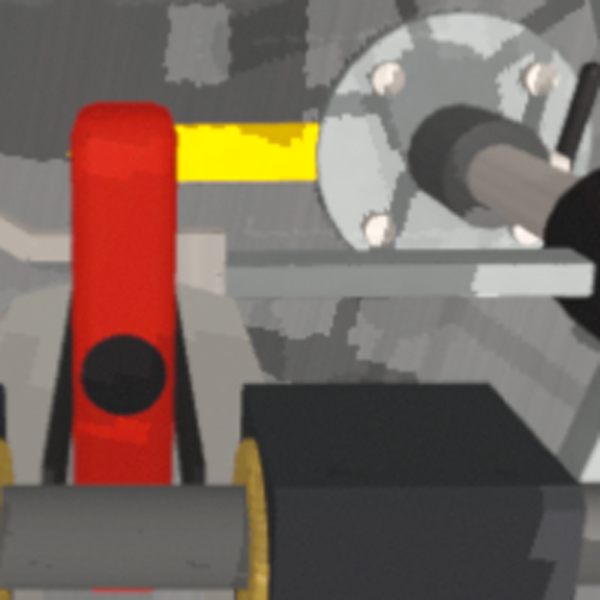

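View pics/s10c.png

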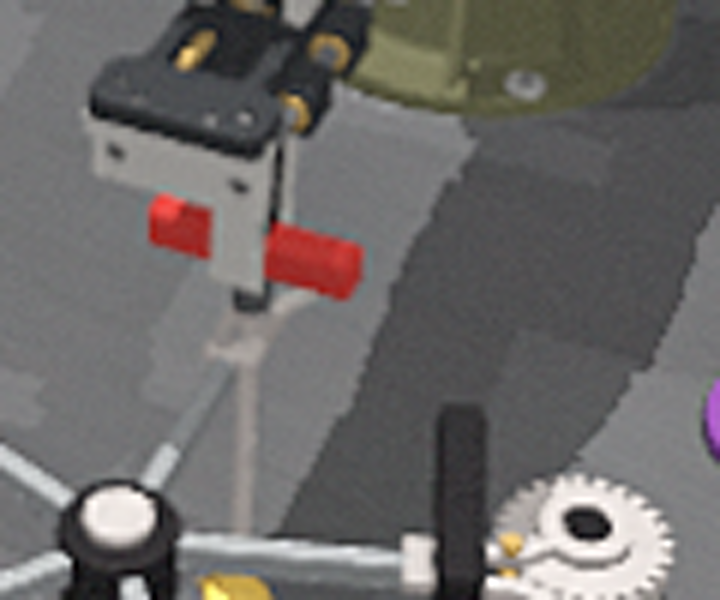

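Emit:
arm_command --steps '[[0,[0.1,0,0],0],[0,[0.1,0,0],0],[0,[0,0,0],0]]'

```text
clock: 14.55
eef_pos: [501.3, 154.0, 204.7]
eef_rot: [3.141, -0.001, 0.186]
wrist_force: [-0.1, -0.1, -1.8]
finger_gap: 17.5
```

Emit:
arm_command --steps '[[0,[0,0,0.2],0],[0,[0,0,0.2],0],[0,[0,0,0.2],0],[0,[0,0,0],0]]'

```text
clock: 14.88
eef_pos: [500.7, 154.0, 197.9]
eef_rot: [3.142, 0.001, 0.186]
wrist_force: [-0.7, 0.0, -1.3]
finger_gap: 17.8
```

Emit:
arm_command --steps '[[0,[0,0,0.1],0],[0,[0,0,0.1],0],[0,[0,0,0.1],0],[0,[0,0,0],0]]'

```text
clock: 15.22
eef_pos: [500.9, 154.1, 195.3]
eef_rot: [-3.142, 0.0, 0.186]
wrist_force: [-0.5, -0.9, -1.3]
finger_gap: 17.3
```

Emit:
arm_command --steps '[[0,[0,0,0.1],0],[0,[0,0,0.1],0],[0,[0,0,0],0]]'

```text
clock: 15.47
eef_pos: [500.8, 154.1, 193.2]
eef_rot: [3.142, 0.0, 0.186]
wrist_force: [-0.1, 0.0, -2.1]
finger_gap: 17.7
```

Emit:
arm_command --steps '[[0,[0,0,0.05],0],[0,[0,0,0.05],0],[0,[0,0,0],0]]'

```text
clock: 15.72
eef_pos: [500.9, 154.1, 192.4]
eef_rot: [3.142, 0.0, 0.186]
wrist_force: [0.2, 0.2, -1.9]
finger_gap: 17.5
```

Emit:
arm_command --steps '[[0,[0,0,0.05],0],[0,[0,0,0.05],0],[0,[0,0,0],0]]'

```text
clock: 15.97
eef_pos: [501.0, 154.1, 191.9]
eef_rot: [-3.142, -0.0, 0.186]
wrist_force: [-1.8, -0.4, 3.8]
finger_gap: 17.9
```

Emit:
arm_command --steps '[[0,[0,0,0.02],0],[0,[0,0,0],0],[0,[0,0,0],0]]'

```text
clock: 16.22
eef_pos: [501.0, 154.1, 191.8]
eef_rot: [-3.142, -0.001, 0.186]
wrist_force: [-3.0, -1.6, 6.3]
finger_gap: 17.8
```

```bash
python3 - <<'E'
from h import *
p,d,s=shot('wrist','wrist11');print(s['eef_pos'],s['wrist_force'],s['clock'])
shot('side','side11');s=manip.read_state();print(s['wrist_force'])
shot('scene','scene11')
a=cv2.imread('pics/side11.png')
cv2.imwrite('pics/i11c.png',cv2.resize(a[110:210,290:410],None,fx=6,fy=6,interpolation=cv2.INTER_CUBIC)[:600])
a=cv2.imread('pics/scene11.png')
cv2.imwrite('pics/s11c.png',cv2.resize(a[170:270,310:430],None,fx=6,fy=6,interpolation=cv2.INTER_CUBIC)[:600])
E
```

```text
[501.0226658  154.13417606 191.80604064] [-2.97870494 -1.55295465  6.30193911] 16.2167
[-2.35743524 -0.49035254  6.43594522]
```

View pics/i11c.png

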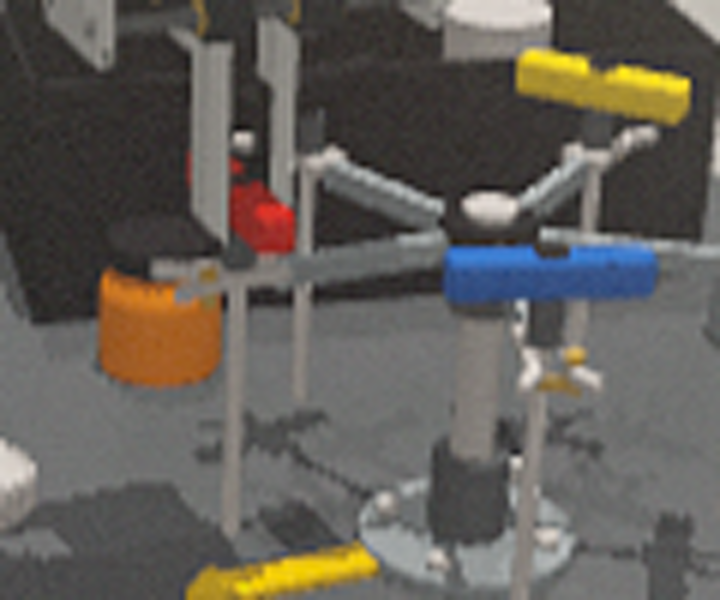

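View pics/s11c.png

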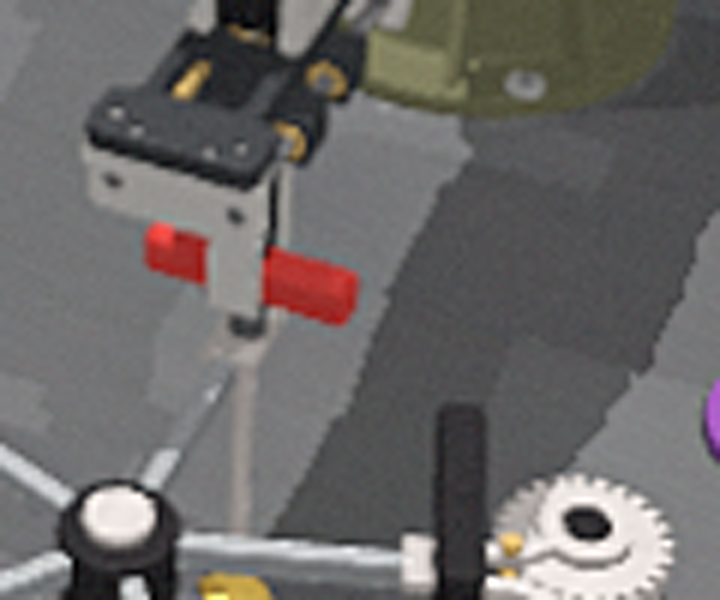

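Emit:
arm_command --steps '[[0.35,[0,0,0],0],[0.35,[0,0,0],0],[0.35,[0,0,0],0],[0.35,[0,0,0],0],[0.35,[0,0,0],0]]'

```text
clock: 16.78
eef_pos: [500.9, 154.1, 191.1]
eef_rot: [3.142, 0.0, 0.186]
wrist_force: [-0.2, 0.1, -0.4]
finger_gap: 32.5
```

```bash
python3 - <<'E'
from h import *
p,d,s=shot('wrist','wrist12');print(s['eef_pos'],s['wrist_force'],s['clock'])
E
```

```text
[500.91209809 154.09660867 191.12875129] [-0.15880545  0.13779804 -0.44828052] 16.7833
```

View pics/wrist12.png

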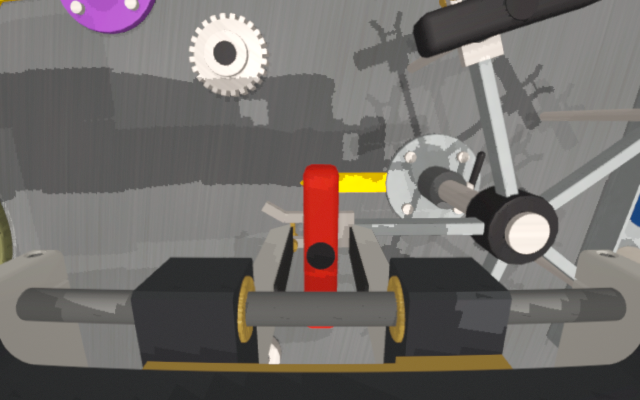

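Bar stands still, centred between the open pads (cap at 320,255). Rise straight up, then retreat.

Emit:
arm_command --steps '[[0.35,[0,0,-1],0],[0.35,[0,0,-2],0],[0.35,[0,0,-3],0],[0.35,[0,0,-3],0],[0.35,[0,0,-3],0]]'

```text
clock: 17.25
eef_pos: [500.6, 154.0, 313.5]
eef_rot: [-3.142, -0.0, 0.186]
wrist_force: [-0.2, 0.3, -0.6]
finger_gap: 32.9
```

Emit:
arm_command --steps '[[0.35,[-2,2,0],0],[0.35,[-2,3,0],0],[0.35,[-2,3,0],0],[0.35,[0,2,0],0],[0.35,[0,0,0],0]]'

```text
clock: 17.67
eef_pos: [460.2, 42.0, 312.5]
eef_rot: [3.141, -0.002, 0.183]
wrist_force: [0.1, 0.9, 0.4]
finger_gap: 32.7
```

```bash
python3 - <<'E'
from h import *
p,d,s=shot('wrist','wrist13');print(s['eef_pos'],s['wrist_force'],s['clock'])
shot('side','side13');shot('scene','scene13')
a=cv2.imread('pics/side13.png')
cv2.imwrite('pics/i13c.png',cv2.resize(a[110:210,290:410],None,fx=6,fy=6,interpolation=cv2.INTER_CUBIC)[:600])
a=cv2.imread('pics/scene13.png')
cv2.imwrite('pics/s13c.png',cv2.resize(a[170:320,260:430],None,fx=4,fy=4,interpolation=cv2.INTER_CUBIC)[:600])
E
```

```text
[460.23221512  42.04434323 312.47905134] [0.05588359 0.94803873 0.35745572] 17.6667
```

View pics/wrist13.png

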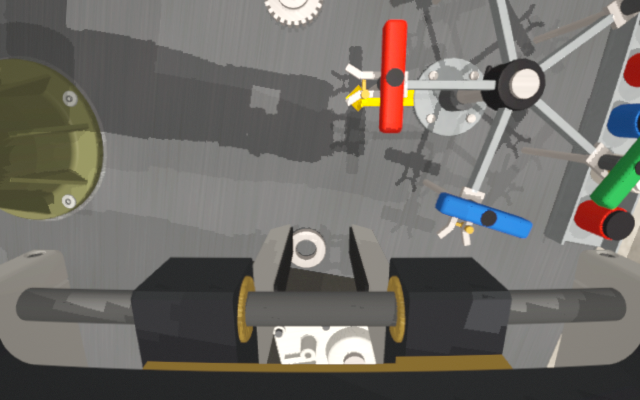

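View pics/i13c.png

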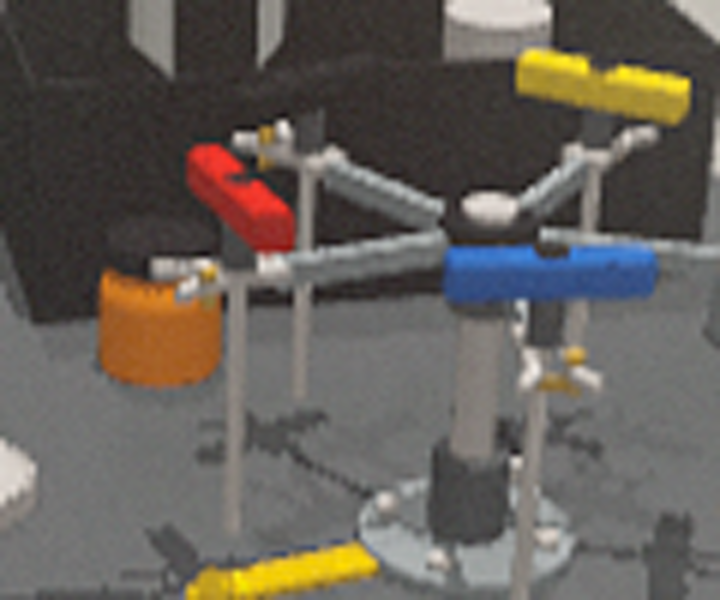

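View pics/s13c.png

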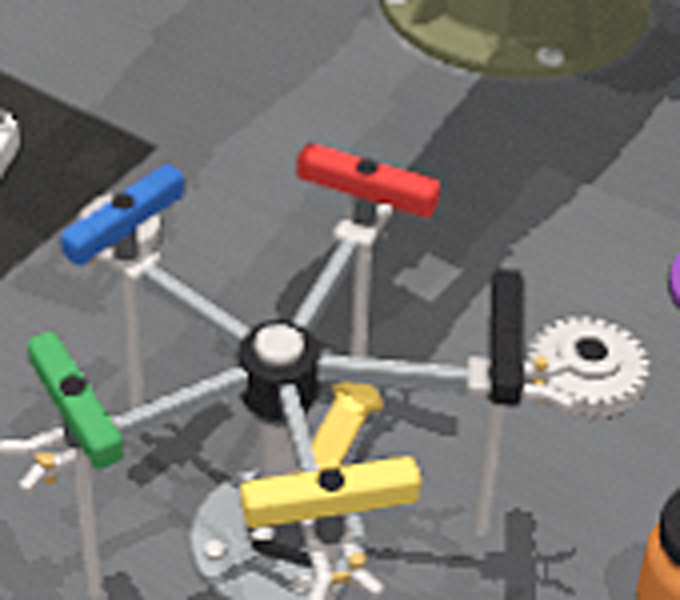

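```bash
python3 - <<'E'
from h import *
w=lambda x,y,**k: world('wrist','wrist13',x,y,**k)
k=w(395,77);h=w(523,84);b=w(488,217);p=w(351,97,z=2)
print(k,h,b,np.hypot(*(k-h)[:2]),np.hypot(*(b-h)[:2]),np.arctan2(*(k-h)[1::-1])%6.2832,np.arctan2(*(p-h)[1::-1])%6.2832)
a=cv2.imread('pics/wrist13.png')
cv2.imwrite('pics/w13c.png',cv2.resize(a[50:250,330:530],None,fx=3,fy=3,interpolation=cv2.INTER_CUBIC))
E
```

```text
[501.39816354 155.79245016 215.89710522] [625.38696885 178.64138666 186.21567602] [611.59343577  55.8323355  217.59373028] 126.07655507495734 123.58124695936536 3.3238450295069275 3.3218858182688815
```

View pics/w13c.png

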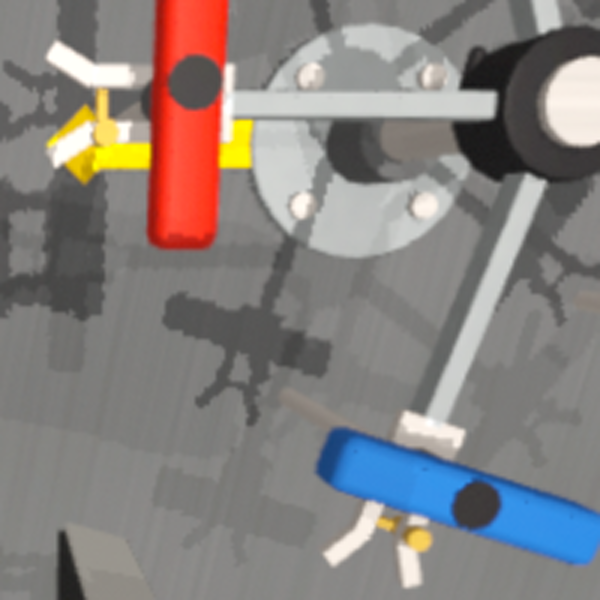

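```bash
python3 -c "
from cell import manip
print(manip.read_state()['clock'], manip.sign_off())"
```

```text
the job is handed in; nothing more can be done
17.8167 None
```

The red T-key now hangs on the formerly empty hook behind its shut keeper. I handed the job in at 17.8 s of the 64 s allowed. The sign-off gives no verdict, so what follows is my own readings.

- **Carousel:** I turned it about 2.5 rad counter-clockwise by pushing one arm with the shut fingers. In the last picture the hook stands at 3.324 rad and the pointer at 3.322 rad. Earlier readings of the hook ranged from 3.28 to 3.33 rad, all well within the 0.15 rad limit.
- **Drawing and inserting the key:** I pulled it straight up until its crossbar was at about 287 mm. Pushing it past the keeper took about 12 N at most, read at the wrist, and the force then fell to nearly zero.
- **Seating:** I lowered it while still held until the wrist read about 8 N on the hook, then let go and withdrew.
- **Last checks:** The key hangs about 126 mm from the post's axis with its crossbar square to the arm, and it looks upright. The keeper lies across the slot behind it. The other four keys are still on their hooks, and the arm is clear of everything. The bystanders I could see stood in place.

Two readings were off. The scene and side cameras put the red key about 10 mm apart, so I used the wrist camera for the grasp. The post's axis also came out up to about 5 mm different between pictures. The red crossbar's top read 215.9 mm against 217.6 mm for the blue one, which is within the 2 mm calibration.

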